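Clear the drilling bed and stack plates for drilling

ROBOT

A 7-joint arm with a two-finger parallel gripper is mounted at the origin on the work surface. World frame = base frame: x ahead of the robot, y to its left, z up, the work surface at z = 0. Lengths are in m, angles in rad, forces in N, time in s.
With the tool pointing down it reaches from about 0.35 to 0.9 m from the base axis. Payload 8.1 kg.
Tool frame: the origin (TCP) lies midway between the tips of the shut fingers; the grasp point (between the pads) lies 19 mm behind it; z points along the fingers, y is the line along which they close (so a half turn about z gives the same grasp; the last joint's range is limited). The gripper opens to 92 mm and grips with 3 to 60 N. Pads are 19 mm wide; open, the fingers measure 130 mm over their backs; the gripper's body (75 mm by 190 mm) begins 47 mm behind the grasp point.
Start: joints at [1.1, 0.434, 0.025, 1.573, -0.012, 1.134, -0.075], TCP at [0.225, -0.583, 0.227] pointing down, gripper open.
Joint ranges: [-2.62, 2.62], [-0.44, 2.09], [-1.27, 1.32], [0.08, 2.57], [-1.32, 4.46], [0.12, 2], [-2.74, 2.74]. Speed limits (rad/s): [2.22, 2.22, 3.01, 3.01, 3.14, 3.14, 3.14].

INTERFACE

Orientations are given as a unit quaternion [x, y, z, w].
In Python, from workcell import monitor, cams, arm, spotter gives the robot as it stands. The module is installed in compiled form; this text tells all that it offers.
- The arm moves only by the shell command python3 -m crank 'ROWS' [OPENING] [FORCE]. ROWS is JSON, a list of rows, each a list of 4 numbers: the shift along the tool's x, y, z scaled (see below), then the turn about the tool's z scaled (see below). A call has 1 to 12 rows; each row is the pose to reach, as a shift and turn from the pose commanded when the call began, along the tool's axes at that moment; what a row does not reach only later rows make up. The controller multiplies each number of a shift by 0.12 m and each number of a turn by 30 degrees. A row lasts 1/10 s, in which the tool goes at most 50 mm and 8.59 degrees, less where a joint would pass 70% of its speed; a pose out of reach is approached as far as the arm can. A call with a number of a shift or a turn outside -1 to 1 is refused whole. A call with a gripper value outside its range is refused whole. OPENING is the opening, from 0 (shut) to 1 (fully open), set as the call begins (- or left out, the last holds). The fingers move at their own pace and stop on an object; FORCE is the grip in N (left out, the last holds). Time passes only in rows, so rows that repeat a pose let the fingers close. It gives the time, the measured TCP pose, the force, the opening and the grip force at its end, in the units of the state.
- monitor.get_obs(): the state, without advancing time (a new reading comes with each control period).
- cams.read_camera(name): name is "side" or "top" or "wrist"; returns (picture, depth): 480x640x3 uint8, blue, green, red; 480x640 float32, m along the optical axis (not along the pixel's ray), 0 where there is no reading.
- cams.camera_model(name): a dict with "K" (3x3 intrinsics, pixels), "R" (3x3) and "t" (3): a world point X has camera coordinates R X + t. Camera axes: x right, y down, z forward; pixel columns grow to the right and rows downward; lengths in m; the calibration is good to about 2 mm. A picture is of the moment at which its call begins: read the wrist's pose just before it. camera_model takes no time and is no camera call; for the wrist camera it gives the pose at the moment of the call.
- arm.job_done(): hands the job in; it is judged then, once.
Trained networks look in the newest picture that a camera, given by its name, has taken for a name from the list of things; names that differ only in an ending like _2 or _b are one class to them, and where a whole thing is asked for, a point or a joint stands for the part that bears it (a point fixed in the world has none). Each returns a list of dicts, best first, with "score" (0 to 1); they miss things now and then, are a little off and sometimes report something else, mostly with a low value. They report only what shows in the picture. A call takes as long as a camera call. They do not tell look-alikes from the thing itself.
- spotter.find_in(camera, query): "xy" ([column, row] as shares, 0 to 1, of the picture: columns of its width, rows of its height, amid what is visible of it).
- spotter.mark_of(camera, query): "xy" ([column, row] as shares, 0 to 1, of the picture: columns of its width, rows of its height: a listed point, or the origin of a listed thing).
The state is a dict: "time": time; "joint_positions": joint angles; "dq": joint speeds; "joint_efforts": joint torques, N m; "tool_pos": TCP position; "ee_rot": TCP orientation; "ft_force": force on the tool from outside, world axes, zero at the start; "wrist_torque": the same for the moment, N m; "width": opening from 0.0 (shut) to 1.0 (fully open); "gripper_force": force on a finger pad.
Only numpy, scipy, OpenCV 4.12 (cv2) and the standard library are available. Lean on these libraries where they do the work, as an engineer would, in place of code of your own. Each camera call takes 0.05 s, during which the arm holds its last target. There are 200 camera calls.

TASK

Take the brush from its stand and sweep every scrap piece off the drilling bed into the red scrap tray, without touching the sharp scrap with the gripper or arm, then stand the brush upright back in its stand. Then stack all the aluminium plates from the mat flat in one square, edge-aligned pile inside the yellow outline on the bed, lengthwise along the outline's long side. Leave the spray can and the jar where they are.

Things in the scene. Friction and masses are not known exactly. Their poses are not given: they have to be found in the camera images.
- bed: Fixed drilling bed: steel slab 215 (x) x 206 (y) mm, flat top 60 mm above the bench. Blue fences 8 mm thick, 5 mm high above the top, along both y sides and the -x side leave a clear top 190 mm wide in y from x = -107 mm to the open edge at x = +100 mm, which overhangs the scrap tray. Origin: on the bench straight below the yellow outline's centre.
- bed_center (a point): Centre of the yellow outline (98 mm along the bed's x, 68 mm along its y) painted on the bed's top, on the top surface, 60 mm above the bench; axes as the bed's. The plate pile belongs here.
- tray: Fixed red scrap tray on the bench against the bed's open edge, 150 (x) x 270 (y) mm, floor 4 mm thick; the near (-x) wall is 40 mm high and lies under the bed's overhang, the three other walls are 60 mm high. Origin: centre of its underside; axes as the bed's.
- stand: Fixed grey brush stand, a shallow tray 80 (x) x 130 (y) x 14 mm with 5 mm walls and floor; the brush stands in it, long side along its y. Origin: centre of its underside. It is on the left or the right of the bed.
- brush: Bench brush that stands upright on its bristles: a black bristle block 30 (x) x 80 (y) x 32 mm, above it a wooden back 36 x 84 mm from 32 to 48 mm, and a square red upright grip 30 x 30 mm from 48 to 108 mm height. Origin: centre of the bristles' underside; z up along the grip. 0.18 to 0.29 kg.
- mat: Fixed black rubber mat 240 (x) x 250 (y) x 4 mm on the bench on the other side of the bed from the stand; the plates lie on it at the start. Origin: centre of its underside.
- scrap0: Scrap piece: brass block 28 x 22 x 18 mm, lying on the bed. Origin: centre of its underside. May be absent.
- scrap1: Scrap piece: dark steel round slug 26 mm across, 17 mm high, lying on the bed. Origin: centre of its underside. May be absent.
- scrap2: Scrap piece: orange plastic block 24 x 24 x 20 mm, lying on the bed. Origin: centre of its underside. May be absent.
- scrap3: Scrap piece: copper block 30 x 18 x 16 mm, lying on the bed. Origin: centre of its underside. May be absent.
- scrap4: Scrap piece: dark wooden block 26 x 20 x 22 mm, lying on the bed. Origin: centre of its underside. May be absent.
- scrap5: Scrap piece: green plastic block 22 x 22 x 16 mm, lying on the bed. Origin: centre of its underside. May be absent.
- plate0: Aluminium plate 90 (x) x 60 (y) x 12 mm with a thin blue line along its length, lying flat on the mat at the start. Origin: centre of its underside; x along its length. 0.14 to 0.23 kg. May be absent.
- plate1: Aluminium plate 90 (x) x 60 (y) x 12 mm with a thin blue line along its length, lying flat on the mat at the start. Origin: centre of its underside; x along its length. 0.14 to 0.23 kg. May be absent.
- plate2: Aluminium plate 90 (x) x 60 (y) x 12 mm with a thin blue line along its length, lying flat on the mat at the start. Origin: centre of its underside; x along its length. 0.14 to 0.23 kg. May be absent.
- plate3: Aluminium plate 90 (x) x 60 (y) x 12 mm with a thin blue line along its length, lying flat on the mat at the start. Origin: centre of its underside; x along its length. 0.14 to 0.23 kg. May be absent.
- spray_can: Bystander: green spray can 60 mm across, 160 mm high, standing on the bench; leave it alone. Origin: centre of its underside.
- screw_jar: Bystander: jar 68 mm across, 80 mm high with a blue cap, standing on the bench; leave it alone. Origin: centre of its underside.
Not all that is in view belongs to the job. What is shaped like the plate1 but green or pink is not meant.

How it is judged:
By the outcome, as a careful person would: the job done as asked, in the order asked, and still so for the second after the job is handed in, with the robot touching nothing.
Of scrap0, scrap1, scrap2, scrap3, scrap4, scrap5 only 4 to 6 are there at a start; the rules pass over those that are not, and their reading is None.
Of plate0, plate1, plate2, plate3 only 3 to 4 are there at a start; the rules pass over those that are not, and their reading is None.
At some moment in a run one of plate0, plate1, plate2, plate3 may be knocked a few centimetres aside while the robot is not near it.
It also fails if it takes over 210 s, if anything falls off the work surface, if the arm or the gripper's body presses on something with over 40 N, if the wrist force passes 120 N, or if a joint passes its speed limit or range.

## Working session

There is one attempt and no reset: what is moved stays moved. The work goes in short steps, Python scripts to look and compute and a shell command to move; the robot and the scene stay as the last step left them, time stands still between calls to the robot, and variables do not carry over. Pictures are saved under pics/ and viewed, at most 14 in all, crops included, and the job is handed in when it is done.

```bash
mkdir -p pics
cat > h.py <<'E'
import numpy as np, cv2
from scipy.spatial.transform import Rotation as Ro
from workcell import monitor, cams, arm, spotter
def shot(c,fn=None):
    M=cams.camera_model(c); im,d=cams.read_camera(c)
    if fn: cv2.imwrite('pics/'+fn,im)
    return im,d,M
def cloud(d,M):
    K=M['K'];R=np.array(M['R']);t=np.array(M['t']);K=np.array(K)
    v,u=np.mgrid[0:480,0:640]
    P=np.stack([(u-K[0,2])/K[0,0]*d,(v-K[1,2])/K[1,1]*d,d],-1)
    return (P-t)@R   # R^T(P-t)
def ray(M,u,v,z):
    K=np.array(M['K']);R=np.array(M['R']);t=np.array(M['t'])
    r=R.T@np.linalg.inv(K)@[u,v,1];c=-R.T@t
    return c+r*(z-c[2])/r[2]
def st():
    o=monitor.get_obs(); return o
def rows(target,yaw=None):
    "shift in tool units from current pose to target xyz, plus turn units to put tool y axis along yaw (mod 180)"
    o=st();R=Ro.from_quat(o['ee_rot']).as_matrix();s=R.T@(np.array(target)-o['tool_pos'])/0.12
    a=0
    if yaw is not None:
        y=R[:,1];cur=np.degrees(np.arctan2(y[1],y[0]));a=-((yaw-cur+90)%180-90)/30  # tool z down
    print('t',round(o['time'],2),'tcp',np.round(o['tool_pos'],4),'shift',np.round(s,3),'turn',round(a,3),'yaw_y',round(np.degrees(np.arctan2(R[1,1],R[0,1])),2))
E
python3 - <<'E'
from h import *
o=st();print({k:np.round(v,3) for k,v in o.items()});print(Ro.from_quat(o['ee_rot']).as_matrix().round(3))
for c in('top','side'):
    im,d,M=shot(c,c+'0.png');P=cloud(d,M);print(c,np.round(-np.array(M['R']).T@M['t'],3))
    if c=='top': np.save('topP.npy',P)
    for q in['bed_center','bed','tray','stand','brush','mat','scrap0','scrap1','scrap2','scrap3','scrap4','scrap5','plate0','spray_can','screw_jar']:
        f=spotter.mark_of(c,q) if c=='top' else []
        if f: print(q,[(round(x['score'],2),[int(x['xy'][0]*640),int(x['xy'][1]*480)],P[min(479,int(x['xy'][1]*480)),min(639,int(x['xy'][0]*640))].round(3).tolist()) for x in f[:6]])
E
```

```text
{'time': np.float64(0.0), 'joint_positions': array([ 1.1  ,  0.435,  0.025,  1.574, -0.012,  1.134, -0.075]), 'dq': array([ 0.   , -0.   , -0.001,  0.001,  0.001,  0.   ,  0.001]), 'joint_efforts': array([ 0.0000e+00, -6.6785e+01,  9.8500e-01, -3.1446e+01, -6.1000e-02,
        4.3000e-02,  0.0000e+00]), 'tool_pos': array([ 0.225, -0.583,  0.226]), 'ee_rot': array([ 0.983,  0.183, -0.   , -0.001]), 'ft_force': array([ 0.132, -0.155, -0.223]), 'wrist_torque': array([ 0.057,  0.068, -0.023]), 'gripper_force': np.float64(0.0), 'width': np.float64(0.998)}
[[ 0.933  0.36  -0.001]
 [ 0.36  -0.933  0.001]
 [-0.    -0.002 -1.   ]]
top [0.232 0.166 1.334]
bed_center [(0.9, [382, 205], [0.554, -0.014, 0.06])]
bed [(0.73, [384, 210], [0.535, -0.017, 0.079]), (0.51, [385, 204], [0.557, -0.022, 0.06])]
tray [(0.61, [378, 159], [0.707, -0.011, 0.005])]
stand [(0.9, [476, 225], [0.498, -0.271, 0.075]), (0.45, [470, 229], [0.492, -0.263, 0.047]), (0.4, [382, 189], [0.593, -0.011, 0.082])]
brush [(0.74, [471, 225], [0.502, -0.263, 0.054])]
mat [(0.71, [271, 223], [0.508, 0.299, 0.006]), (0.64, [385, 2
[... 811 characters left out ...]
55, 188], [0.6, 0.062, 0.065]), (0.57, [380, 217], [0.514, -0.005, 0.081]), (0.5, [384, 188], [0.598, -0.017, 0.077])]
scrap5 [(0.62, [405, 187], [0.602, -0.076, 0.076]), (0.58, [355, 188], [0.6, 0.062, 0.065]), (0.57, [380, 217], [0.514, -0.005, 0.081]), (0.5, [384, 188], [0.598, -0.017, 0.077])]
plate0 [(0.96, [290, 201], [0.571, 0.245, 0.017]), (0.91, [241, 297], [0.295, 0.375, 0.01]), (0.83, [186, 256], [0.408, 0.534, 0.012]), (0.82, [270, 342], [0.232, 0.166, 1.334]), (0.72, [135, 276], [0.349, 0.671, 0.013]), (0.71, [246, 236], [0.466, 0.367, 0.019])]
spray_can [(0.84, [460, 156], [0.702, -0.238, 0.059])]
screw_jar [(0.68, [271, 159], [0.674, 0.297, 0.079])]
side [ 0.219 -0.944  1.4  ]
```

Run:
```python
import cv2
im=cv2.imread('pics/top0.png')[120:370,100:520]
cv2.imwrite('pics/top0z.png',cv2.resize(im,(800,476),interpolation=cv2.INTER_CUBIC))
```

```text
(no output)
```

View pics/top0z.png

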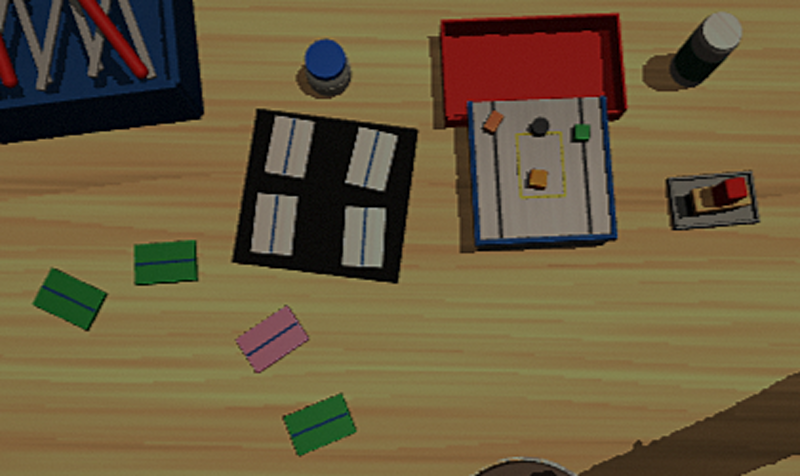

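View pics/side0.png

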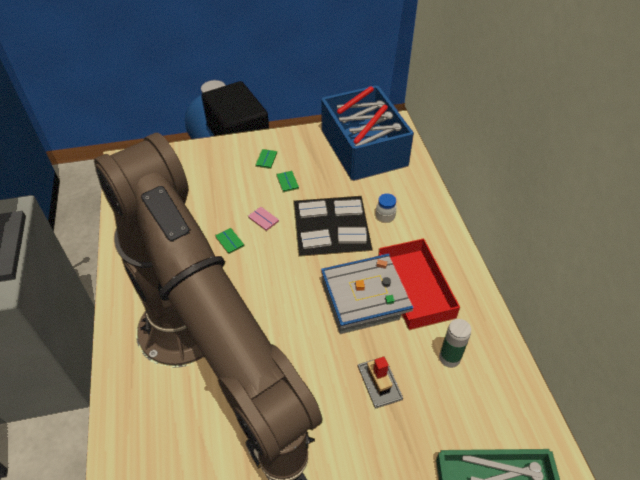

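The top crop shows the four silver plates on the mat at crop pixels (290,147), (372,158), (273,224) and (363,236). The green look-alikes are at (166,262), (70,299) and (320,424), and the pink one is at (272,340). The scraps on the bed are copper (492,121), slug (540,126), green (582,132) and orange or brass (538,179). The brush stands at (720,195), on the right. I'll move above the stand for a close look.

```bash
R='' 
python3 -m crank '[[0.9,-0.6,-0.35,0],[0.9,-0.6,-0.35,0],[0.9,-0.6,-0.35,0],[0.9,-0.6,-0.35,0]]' 1 
python3 -m crank '[[0.9,-0.6,-0.35,0],[0.9,-0.6,-0.35,0],[0.9,-0.6,-0.35,0],[0.9,-0.6,-0.35,0]]'
python3 -m crank '[[0.5,-0.5,-0.35,-0.7],[0.5,-0.5,-0.35,-0.7],[0.5,-0.5,-0.35,-0.7],[0.5,-0.5,-0.35,-0.7],[0.5,-0.5,-0.35,-0.7]]'
python3 - <<'E'
from h import *
rows([0.5,-0.26,0.35],0)
im,d,M=shot('wrist','w1.png');P=cloud(d,M);np.save('w1.npy',P)
print(-np.array(M['R']).T@M['t'],M['R'])
for q in['stand','brush']: 
  for x in spotter.mark_of('wrist',q)[:3]:
    u,v=int(x['xy'][0]*640),int(x['xy'][1]*480);print(q,x['score'],u,v,P[min(v,479),min(u,639)].round(3))
E
```

```text
time: 1.25
tool_pos: [0.3045, -0.4733, 0.2708]
ee_rot: [0.982, 0.187, 0.002, 0.001]
ft_force: [-0.0, 0.1, 0.2]
width: 0.998
gripper_force: 0.0
time: 1.65
tool_pos: [0.3786, -0.3673, 0.3125]
ee_rot: [0.982, 0.187, 0.002, 0.0]
ft_force: [1.0, -0.6, -0.4]
width: 1.001
gripper_force: 0.0
time: 2.15
tool_pos: [0.4079, -0.2951, 0.3521]
ee_rot: [0.934, 0.357, -0.001, -0.0]
ft_force: [0.4, -0.6, 1.1]
width: 1.0
gripper_force: 0.0
t 2.15 tcp [ 0.4079 -0.2951  0.3521] shift [0.767 0.294 0.017] turn -1.606 yaw_y -48.19
[ 0.45824251 -0.2500754   0.50806353] [[ 6.65753913e-01 -7.46171055e-01 -6.96204948e-04]
 [-7.22607566e-01 -6.44961999e-01  2.48721382e-01]
 [-1.86037721e-01 -1.65084150e-01 -9.68574824e-01]]
stand 0.57 375 121 [ 0.504 -0.278  0.112]
brush 0.95 371 125 [ 0.499 -0.278  0.11 ]
```

View pics/w1.png

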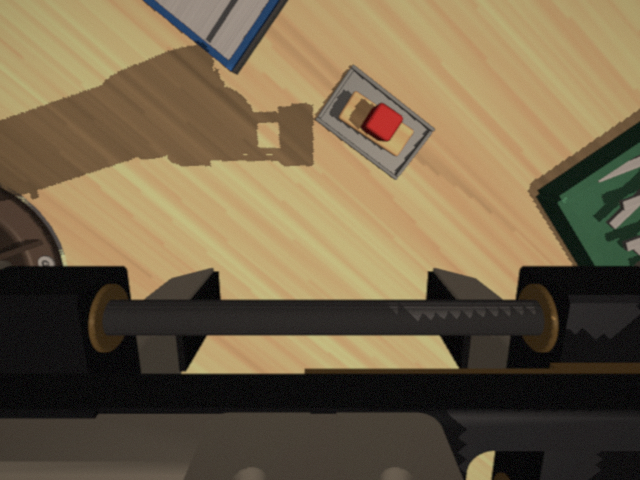

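The wrist picture shows the brush in its grey stand, red grip at pixel (383,121), and no look-alike near it. Next I'll measure the brush, stand and bed.

```bash
cat >> h.py <<'E'
def rect(mask,P,name):
    n,l,s,c=cv2.connectedComponentsWithStats(mask.astype(np.uint8))
    for i in range(1,n):
        if s[i,4]<40: continue
        p=P[l==i]; (cx,cy),(w,h),a=cv2.minAreaRect((p[:,:2]*1000).astype(np.float32))
        if w<h: w,h,a=h,w,a+90
        print(name,'c',round(cx,1),round(cy,1),'size',round(w,1),round(h,1),'longyaw',round((a+90)%180-90,1),'z',np.round(np.percentile(p[:,2],[5,50,95])*1000,1),'px',c[i].round(),s[i,4])
E
python3 - <<'E'
from h import *
P=np.load('w1.npy');im=cv2.imread('pics/w1.png');z=P[...,2];x=P[...,0];y=P[...,1]
box=(abs(x-.5)<.09)&(abs(y+.27)<.12)
rect(box&(z>.105)&(z<.12),P,'grip')
rect(box&(z>.047)&(z<.06),P,'wood')
rect(box&(z>.009)&(z<.12),P,'stand')
P=np.load('topP.npy');z=P[...,2];x=P[...,0];y=P[...,1]
im=cv2.imread('pics/top0.png').astype(int)
b=(abs(x-.55)<.16)&(abs(y+.02)<.16)
rect(b&(z>.052)&(z<.1)&(im[...,2]-im[...,1]<60),P,'bed')
hsv=cv2.cvtColor(im.astype(np.uint8),cv2.COLOR_BGR2HSV)
rect((hsv[...,0]>100)&(hsv[...,0]<125)&(hsv[...,1]>120)&b,P,'blue')
rect(b&(abs(z-.06)<.015)&(hsv[...,0]>20)&(hsv[...,0]<35)&(hsv[...,1]>80),P,'yellow')
E
```

```text
grip c 509.8 -285.5 size 30.0 29.8 longyaw 9.0 z [108.  110.6 112.1] px [383. 122.] 897
wood c 509.8 -285.6 size 83.9 36.1 longyaw -80.8 z [48.8 50.8 52.4] px [372. 123.] 1420
stand c 513.1 -287.6 size 129.8 80.1 longyaw -84.1 z [ 9.8 11.6 13.3] px [374. 122.] 1333
stand c 509.9 -285.7 size 84.1 36.2 longyaw -80.8 z [ 49.   51.8 111.6] px [376. 123.] 2496
bed c 542.8 -17.6 size 216.2 206.4 longyaw 3.6 z [55.5 60.2 69.4] px [384. 210.] 5548
blue c 542.4 -18.1 size 215.4 205.5 longyaw 3.4 z [59.3 64.2 68.2] px [385. 223.] 569
yellow c 550.7 -17.7 size 101.2 71.1 longyaw 3.6 z [55.9 59.9 65. ] px [384. 207.] 189
```

```bash
python3 -m crank '[[0.69,0.51,0.5,-0.25],[0.69,0.51,0.9,-0.5],[0.69,0.51,0.9,-0.75],[0.69,0.51,0.9,-0.95],[0.69,0.51,0.9,-0.95]]' 1 40 | tail -0
python3 -m crank '[[0,0,0.3,-0.25],[0,0,0.3,-0.5],[0,0,0.3,-0.75],[0,0,0.3,-0.96],[0,0,0.3,-0.96],[0,0,0.3,-0.96]]'
python3 - <<'E'
from h import *
rows([0.5098,-.2855,.064],9.2); print(np.round(st()['joint_positions'],2))
E
```

```text
time: 3.4
tool_pos: [0.5112, -0.2845, 0.2095]
ee_rot: [0.65, 0.76, -0.0, 0.001]
ft_force: [0.1, -0.8, -0.0]
width: 0.998
gripper_force: 0.0
t 3.4 tcp [ 0.5112 -0.2845  0.2095] shift [-0.005 -0.013  1.212] turn -0.007 yaw_y 8.98
[ 0.69  0.42 -0.39  1.67  0.17  1.08  0.41]Exception ignored on flushing sys.stdout:
BrokenPipeError: [Errno 32] Broken pipe
```

```bash
python3 -m crank '[[-0.005,-0.013,0.4,0],[-0.005,-0.013,0.8,0],[-0.005,-0.013,0.8,0],[-0.005,-0.013,0.8,0]]'
python3 -m crank '[[0,0,0.2,0],[0,0,0.41,0],[0,0,0.41,0],[0,0,0.41,0]]'
python3 -m crank '[[0,0,0,0],[0,0,0,0],[0,0,0,0],[0,0,0,0],[0,0,0,0],[0,0,0,0],[0,0,0,0],[0,0,0,0]]' 0.2 40
python3 - <<'E'
from h import *
rows([0.5098,-.2855,.064],9.2)
E
```

```text
time: 3.8
tool_pos: [0.5099, -0.2845, 0.1134]
ee_rot: [0.648, 0.762, -0.0, -0.0]
ft_force: [-0.8, 0.2, 1.6]
width: 1.001
gripper_force: 0.0
time: 4.2
tool_pos: [0.5113, -0.2849, 0.0659]
ee_rot: [0.647, 0.762, 0.0, 0.001]
ft_force: [-0.8, -0.3, -0.0]
width: 0.998
gripper_force: 0.0
time: 5.0
tool_pos: [0.5099, -0.2844, 0.0635]
ee_rot: [0.647, 0.762, -0.0, -0.0]
ft_force: [0.1, 0.2, 0.2]
width: 0.351
gripper_force: 0.0
t 5.0 tcp [ 0.5099 -0.2844  0.0635] shift [-0.009 -0.003 -0.004] turn 0.006 yaw_y 9.37
```

```bash
python3 -m crank '[[0,0,0,0],[0,0,0,0],[0,0,-0.3,0],[0,0,-0.6,0],[0,0,-1,0],[0,0,-1,0],[0,0,-1,0]]'
python3 -m crank '[[0.3,0,0,0],[0.7,0,0,0],[1,0,0,0],[1,0,0,0]]'
python3 -m crank '[[0.3,0,0,0],[0.7,0,0,0],[1,0,0,0.1],[1,0,0,0.2],[1,0,0,0.2],[1,0,0,0.2]]'
python3 - <<'E'
from h import *
c=lambda x,y,z:[.5505+x*.998-y*.061,-.0175+x*.061+y*.998,z]
rows(c(-.08,0,.121),3.5)
im,d,M=shot('top','t1.png');P=cloud(d,M)
shot('wrist','w2.png')
E
```

```text
time: 5.7
tool_pos: [0.5103, -0.2847, 0.1843]
ee_rot: [0.647, 0.762, 0.0, 0.001]
ft_force: [-0.6, -1.5, -3.0]
width: 0.321
gripper_force: 40.0
time: 6.1
tool_pos: [0.4887, -0.1598, 0.182]
ee_rot: [0.644, 0.765, 0.0, -0.002]
ft_force: [-0.0, -0.8, -2.4]
width: 0.323
gripper_force: 40.0
time: 6.7
tool_pos: [0.4703, -0.0486, 0.1825]
ee_rot: [0.686, 0.728, -0.001, -0.001]
ft_force: [-0.8, -0.2, -2.0]
width: 0.322
gripper_force: 40.0
t 6.7 tcp [ 0.4703 -0.0486  0.1825] shift [0.218 0.017 0.512] turn -0.003 yaw_y 3.4
```

View pics/w2.png

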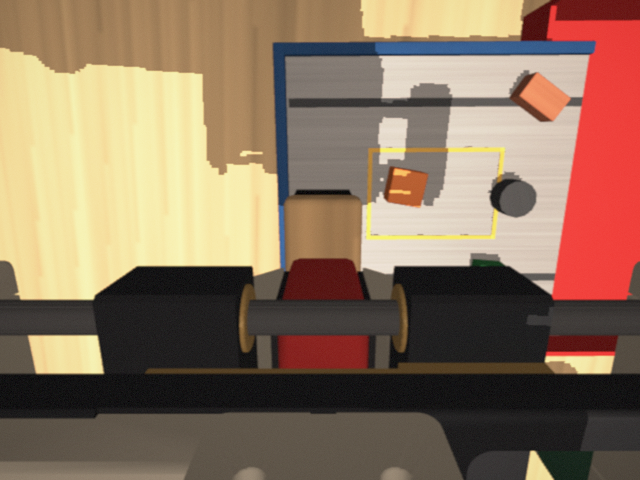

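```bash
python3 -m crank '[[0.22,0.02,0,0],[0.22,0.02,0,0],[0.22,0.02,0.3,0],[0.22,0.02,0.51,0],[0.22,0.02,0.51,0],[0.22,0.02,0.51,0]]'
python3 -m crank '[[0,0.08,0,0],[0,0.16,0,0],[0,0.24,0,0],[0,0.32,0,0],[0,0.4,0,0],[0,0.48,0,0],[0,0.56,0,0],[0,0.64,0,0],[0,0.72,0,0],[0,0.8,0,0],[0,0.88,0,0],[0,0.95,0,0]]'
python3 -m crank '[[0,0.08,0,0],[0,0.16,0,0],[0,0.24,0,0],[0,0.32,0,0],[0,0.4,0,0],[0,0.48,0,0],[0,0.56,0,0],[0,0.64,0,0],[0,0.72,0,0],[0,0.72,0,0]]'
python3 - <<'E'
from h import *
c=lambda x,y,z:[.5505+x*.998-y*.061,-.0175+x*.061+y*.998,z]
rows(c(-.02,.054,.17),3.5)
shot('top','t2.png')
shot('wrist','w3.png')
E
```

```text
time: 7.4
tool_pos: [0.4716, -0.0217, 0.1225]
ee_rot: [0.686, 0.727, -0.0, -0.0]
ft_force: [0.9, 0.2, -1.4]
width: 0.326
gripper_force: 40.0
time: 8.6
tool_pos: [0.5864, -0.0144, 0.1223]
ee_rot: [0.686, 0.728, 0.0, -0.0]
ft_force: [-0.7, 0.6, -3.9]
width: 0.325
gripper_force: 40.0
time: 9.6
tool_pos: [0.6731, -0.0092, 0.1222]
ee_rot: [0.686, 0.728, 0.0, 0.0]
ft_force: [0.1, 0.4, -2.5]
width: 0.323
gripper_force: 40.0
t 9.6 tcp [ 0.6731 -0.0092  0.1222] shift [ 0.44  -1.191 -0.399] turn -0.005 yaw_y 3.36
```

View pics/w3.png

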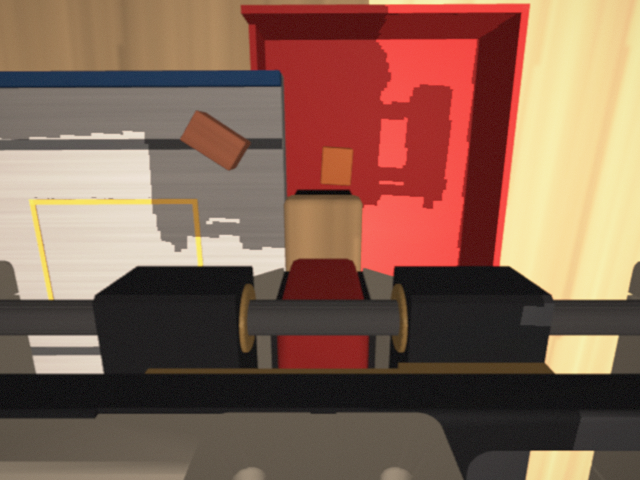

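The orange piece is in the tray at (337,167) and copper is still on the bed at (215,140). Next is the +y lane, then the -y lane.

```bash
python3 -m crank '[[0,0,-0.4,0],[0,0,-0.4,0],[0.2,-0.3,-0.4,0],[0.44,-0.6,-0.4,0],[0.44,-0.8,-0.4,0],[0.44,-0.95,-0.4,0],[0.44,-0.95,-0.4,0]]'
python3 -m crank '[[0,-0.25,0,0],[0,-0.25,0,0],[0,-0.25,0.2,0],[0,-0.25,0.4,0],[0,-0.25,0.4,0],[0,-0.25,0.4,0]]'
python3 -m crank '[[0,0.08,0,0],[0,0.16,0,0],[0,0.24,0,0],[0,0.32,0,0],[0,0.4,0,0],[0,0.48,0,0],[0,0.56,0,0],[0,0.64,0,0],[0,0.72,0,0],[0,0.8,0,0],[0,0.88,0,0],[0,0.95,0,0]]'
python3 -m crank '[[0,0.08,0,0],[0,0.16,0,0],[0,0.22,0,0],[0,0.22,0,0]]'
python3 - <<'E'
from h import *
c=lambda x,y,z:[.5505+x*.998-y*.061,-.0175+x*.061+y*.998,z]
rows(c(-.02,-.054,.17),3.5)
shot('top','t3.png')
im=shot('wrist','w4.png')
E
```

```text
time: 10.4
tool_pos: [0.5522, 0.0366, 0.1707]
ee_rot: [0.686, 0.728, -0.001, 0.0]
ft_force: [0.1, -0.2, -2.4]
width: 0.327
gripper_force: 40.0
time: 11.0
tool_pos: [0.5253, 0.0349, 0.1226]
ee_rot: [0.686, 0.728, -0.0, -0.0]
ft_force: [-0.4, -0.1, -2.8]
width: 0.327
gripper_force: 40.0
time: 12.2
tool_pos: [0.6397, 0.0416, 0.1223]
ee_rot: [0.686, 0.728, 0.0, 0.0]
ft_force: [-0.5, -0.2, -1.4]
width: 0.329
gripper_force: 40.0
time: 12.6
tool_pos: [0.6661, 0.0432, 0.1222]
ee_rot: [0.686, 0.727, 0.0, 0.0]
ft_force: [0.3, 0.9, -2.2]
width: 0.324
gripper_force: 40.0
t 12.6 tcp [0.6661 0.0432 0.1222] shift [-0.899 -1.156 -0.399] turn -0.005 yaw_y 3.35
```

View pics/w4.png

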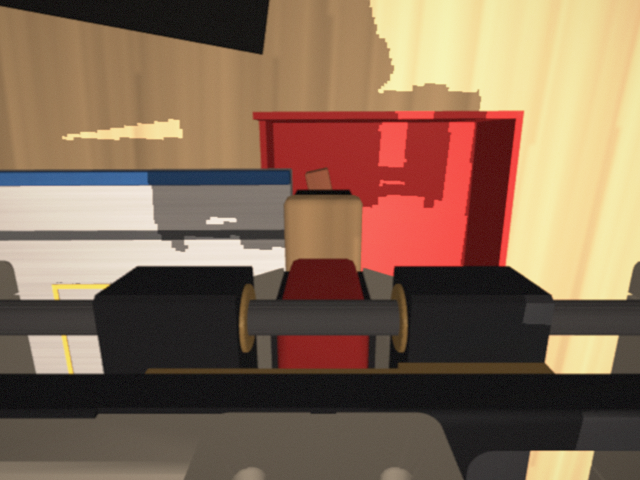

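Copper shows past the brush at (318,180), over the tray. On to the -y lane.

```bash
python3 -m crank '[[0,0,-0.4,0],[0,0,-0.4,0],[-0.3,-0.3,-0.4,0],[-0.6,-0.6,-0.4,0],[-0.9,-0.8,-0.4,0],[-0.9,-0.95,-0.4,0],[-0.9,-0.95,-0.4,0]]'
python3 -m crank '[[0,-0.2,0,0],[0,-0.2,0,0],[0,-0.2,0.2,0],[0,-0.2,0.4,0],[0,-0.2,0.4,0],[0,-0.2,0.4,0]]'
python3 -m crank '[[0,0.08,0,0],[0,0.16,0,0],[0,0.24,0,0],[0,0.32,0,0],[0,0.4,0,0],[0,0.48,0,0],[0,0.56,0,0],[0,0.64,0,0],[0,0.72,0,0],[0,0.8,0,0],[0,0.88,0,0],[0,0.95,0,0]]'
python3 -m crank '[[0,0.08,0,0],[0,0.16,0,0],[0,0.22,0,0],[0,0.22,0,0]]'
python3 -m crank '[[0,0,-0.5,0],[0,0,-0.5,0],[0,-0.4,-0.5,0],[0,-0.8,-0.5,0],[-0.3,-1,-0.5,0],[-0.6,-1,-0.5,0],[-0.9,-1,-0.5,0],[-0.9,-1,-0.5,0]]'
python3 - <<'E'
from h import *
rows([.5098,-.2847,.184],9.4)
im,d,M=shot('top','t4.png');P=cloud(d,M)
cv2.imwrite('pics/t4z.png',cv2.resize(im[130:260,220:480],(800,400),interpolation=cv2.INTER_CUBIC))
E
```

```text
time: 13.4
tool_pos: [0.5548, -0.0734, 0.1705]
ee_rot: [0.687, 0.727, -0.001, -0.0]
ft_force: [-0.1, 0.3, -0.6]
width: 0.328
gripper_force: 40.0
time: 14.0
tool_pos: [0.5341, -0.0721, 0.1226]
ee_rot: [0.686, 0.728, 0.0, -0.0]
ft_force: [0.1, 1.0, -2.2]
width: 0.32
gripper_force: 40.0
time: 15.2
tool_pos: [0.6479, -0.0663, 0.1227]
ee_rot: [0.686, 0.727, -0.0, -0.0]
ft_force: [-5.2, -0.1, 6.0]
width: 0.327
gripper_force: 40.0
time: 15.6
tool_pos: [0.6751, -0.0641, 0.1218]
ee_rot: [0.686, 0.728, 0.001, 0.0]
ft_force: [0.0, 0.6, -1.7]
width: 0.322
gripper_force: 40.0
time: 16.4
tool_pos: [0.5596, -0.1865, 0.1821]
ee_rot: [0.689, 0.725, -0.001, 0.001]
ft_force: [-0.2, 0.2, -2.0]
width: 0.328
gripper_force: 40.0
t 16.4 tcp [ 0.5596 -0.1865  0.1821] shift [-0.796 -0.456 -0.013] turn -0.216 yaw_y 2.91
```

View pics/t4z.png

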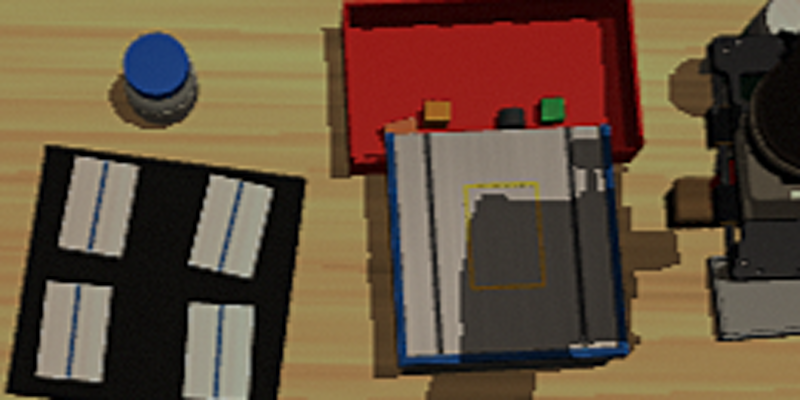

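Run:
```python
from h import *
im,d,M=shot('top');P=cloud(d,M)
for (u,v) in [(400,127),(395,125),(408,126),(437,110),(510,115),(552,110)]:
    c=220+u*260/800;r=130+v*130/400;print(u,v,P[int(round(r)),int(round(c))].round(4),im[int(round(r)),int(round(c))])
```

```text
400 127 [0.6626 0.0734 0.0225] [ 46  81 153]
395 125 [0.6627 0.0791 0.0217] [ 48  84 156]
408 126 [0.6625 0.0647 0.0234] [ 48  83 158]
437 110 [0.6761 0.0392 0.0293] [ 32  93 153]
510 115 [ 0.6749 -0.0306  0.0284] [37 37 40]
552 110 [ 0.6814 -0.0698  0.0204] [ 48 107  40]
```

All four scraps are inside the tray (z 20 to 29 mm). Now I'll return the brush.

```bash
python3 -m crank '[[-0.3,-0.1,0,0],[-0.6,-0.3,0,-0.05],[-0.82,-0.43,0,-0.1],[-0.82,-0.43,0,-0.1],[-0.82,-0.43,0,-0.1],[-0.82,-0.43,0,-0.1]]'
python3 - <<'E'
from h import *
rows([.5125,-.287,.0645],5.9)
E
```

```text
time: 17.1
tool_pos: [0.5156, -0.2784, 0.1824]
ee_rot: [0.666, 0.746, 0.001, -0.0]
ft_force: [-0.0, 1.2, -2.1]
width: 0.324
gripper_force: 40.0
t 17.1 tcp [ 0.5156 -0.2784  0.1824] shift [-0.069 -0.035  0.983] turn 0.021 yaw_y 6.52
```

```bash
python3 -m crank '[[-0.07,-0.035,0.2,0.02],[-0.07,-0.035,0.5,0.02],[-0.07,-0.035,0.7,0.02],[-0.07,-0.035,0.85,0.02],[-0.07,-0.035,0.95,0.02],[-0.07,-0.035,0.97,0.02],[-0.07,-0.035,0.98,0.02],[-0.07,-0.035,0.98,0.02]]'
python3 -m crank '[[0,0,0,0],[0,0,0,0],[0,0,0,0],[0,0,0,0],[0,0,0,0],[0,0,0,0],[0,0,0,0]]' 1
python3 -m crank '[[0,0,-0.3,0],[0,0,-0.6,0],[0,0,-1,0],[0,0,-1,0]]'
python3 -m crank '[[0,0,-0.4,0],[0,0,-0.8,0],[0,-0.5,-1,0],[0,-0.5,-1,0]]'
python3 - <<'E'
from h import *
rows([.56,.1,.3],5.9)
im,d,M=shot('wrist','w5.png');P=cloud(d,M);x,y,z=P[...,0],P[...,1],P[...,2]
box=(abs(x-.51)<.09)&(abs(y+.285)<.12)
rect(box&(z>.095)&(z<.13),P,'grip')
rect(box&(z>.035)&(z<.07),P,'wood')
rect(box&(z>.009)&(z<.025),P,'stand')
im,d,M=shot('top','t5.png');P=cloud(d,M);x,y,z=P[...,0],P[...,1],P[...,2]
hsv=cv2.cvtColor(im,cv2.COLOR_BGR2HSV)
# plates: bright and low saturation on mat
m=(abs(x-.5)<.15)&(abs(y-.3)<.16)&(z<.03)&(hsv[...,2]>90)&(hsv[...,1]<70)
m=cv2.morphologyEx(m.astype(np.uint8),cv2.MORPH_CLOSE,np.ones((3,3)))
rect(m,P,'plate')
E
```

```text
time: 17.9
tool_pos: [0.5122, -0.2894, 0.0656]
ee_rot: [0.67, 0.742, 0.0, 0.001]
ft_force: [0.8, -0.6, -2.0]
width: 0.323
gripper_force: 40.0
time: 18.6
tool_pos: [0.5114, -0.2895, 0.0647]
ee_rot: [0.671, 0.742, -0.0, -0.0]
ft_force: [0.8, 0.6, -0.6]
width: 0.882
gripper_force: 0.0
time: 19.0
tool_pos: [0.5149, -0.2905, 0.1911]
ee_rot: [0.671, 0.742, 0.001, 0.005]
ft_force: [1.0, -0.0, -0.4]
width: 0.999
gripper_force: 0.0
time: 19.4
tool_pos: [0.4498, -0.2968, 0.3072]
ee_rot: [0.671, 0.741, -0.001, 0.002]
ft_force: [-0.8, -0.5, 0.0]
width: 1.0
gripper_force: 0.0
t 19.4 tcp [ 0.4498 -0.2968  0.3072] shift [3.2   1.24  0.051] turn -0.008 yaw_y 5.66
grip c 512.2 -291.0 size 30.2 30.1 longyaw -84.2 z [101.5 110.4 112. ] px [387. 209.] 1054
wood c 512.0 -290.7 size 83.3 36.0 longyaw -84.2 z [47.3 50.8 55.5] px [376. 193.] 1572
stand c 513.2 -288.1 size 129.8 80.2 longyaw -83.7 z [ 9.8 11.6 13.1] px [375. 188.] 1411
plate c 422.4 291.8 size 445.8 91.9 longyaw 21.8 z [10.8 15.7 20.1] px [251. 197.] 619
plate c 421.8 221.6 size 386.4 78.8 longyaw 4.7 z [11.2 15.7 19.8] px [294. 203.] 620
plate c 357.2 304.5 size 359.6 96.1 longyaw 33.0 z [11.6 15.5 20.2] px [243. 237.] 646
plate c 360.9 224.9 size 273.4 70.8 longyaw 10.0 z [11.3 15.5 20.2] px [290. 244.] 647
```

The brush stands upright, centred in its stand. Now I'll move above the mat.

```bash
for i in 1 2 3 4; do python3 -m crank '[[0.5,0.2,0,0],[0.94,0.38,-0.08,0],[0.94,0.38,-0.08,0]]' >/dev/null; done
python3 -m crank '[[0.5,0.2,0,-0.25],[0.94,0.38,0,-0.5],[0.94,0.38,0,-0.75],[0.94,0.38,0,-0.97],[0.94,0.38,0,-0.97]]' >/dev/null
python3 -m crank '[[0,0,0,-0.25],[0,0,0,-0.5],[0,0,0,-0.75],[0,0,0,-0.97],[0,0,0,-0.97]]' >/dev/null
python3 -m crank '[[0,0,0,-0.25],[0,0,0,-0.5],[0,0,0,-0.75],[0,0,0,-0.97],[0,0,0,-0.97],[0,0,0,-0.97]]'
cat > pl.py <<'E'
from h import *
def plates(fn):
    im,d,M=shot('wrist',fn);P=cloud(d,M);x,y,z=P[...,0],P[...,1],P[...,2]
    hsv=cv2.cvtColor(im,cv2.COLOR_BGR2HSV)
    m=(abs(x-.5)<.18)&(abs(y-.3)<.18)&(z>.004)&(z<.03)&(d>0)&(hsv[...,2]>70)&((hsv[...,1]<60)|((hsv[...,0]>95)&(hsv[...,0]<130)))
    m=cv2.morphologyEx(m.astype(np.uint8),cv2.MORPH_OPEN,np.ones((3,3)))
    rect((m>0)&(d>0),P,'plate')
E
python3 - <<'E'
from pl import *
rows([.62,.29,.35],93.5); print(np.round(st()['joint_positions'],2))
plates('w6.png')
E
```

```text
time: 22.3
tool_pos: [0.6219, 0.2884, 0.3427]
ee_rot: [-0.023, 1.0, -0.0, -0.0]
ft_force: [0.4, 0.1, 0.6]
width: 0.995
gripper_force: 0.0
t 22.3 tcp [0.6219 0.2884 0.3427] shift [ 0.015  0.014 -0.061] turn -0.028 yaw_y 92.67
[-0.04  0.63 -0.92  1.16  0.49  1.57  0.76]
plate c 448.1 240.2 size 88.5 60.2 longyaw -2.4 z [12.3 14.  15.5] px [288.  40.] 4218
plate c 464.4 373.9 size 90.3 60.3 longyaw -3.9 z [12.3 14.  15.5] px [401.  60.] 4233
plate c 566.6 231.5 size 90.1 60.1 longyaw -12.4 z [12.4 14.  15.5] px [279. 143.] 3592
plate c 583.4 355.8 size 90.0 60.4 longyaw -8.6 z [12.4 13.9 15.5] px [377. 161.] 3484
```

View pics/w6.png

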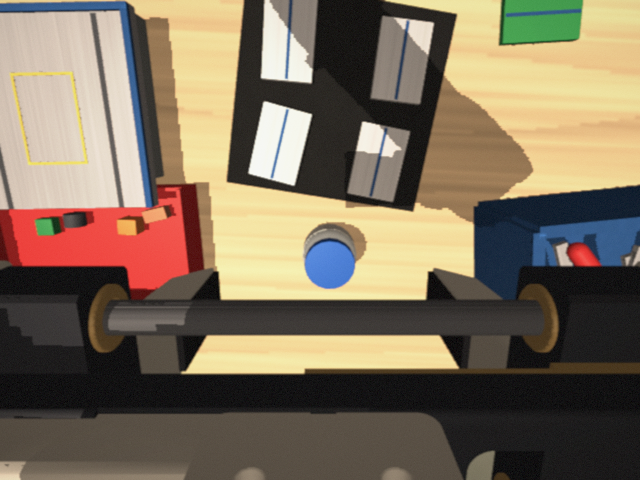

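The wrist view shows four aluminium plates at (290,40), (402,60), (280,143) and (378,161). The green plate at (541,20) is not meant. All scraps are in the tray. I'll take the nearest plate, at (280,143), first.

```bash
python3 -m crank '[[0.24,-0.23,0.2,0.2],[0.48,-0.45,0.5,0.4],[0.48,-0.45,0.93,0.5],[0.48,-0.45,0.93,0.5],[0.48,-0.45,0.93,0.5]]' 1 30 >/dev/null
python3 -m crank '[[0,0,0.4,0],[0,0,0.8,0],[0,0,0.93,0],[0,0,0.93,0],[0,0,0.93,0]]' >/dev/null
python3 - <<'E'
from pl import *
rows([.5666,.2315,.006],77.6)
im=cv2.imread('pics/w6.png')
c=shot('wrist','w7.png')
E
```

```text
t 23.35 tcp [0.5687 0.2333 0.1226] shift [ 0.016 -0.021  0.972] turn 0.016 yaw_y 78.09
```

View pics/w7.png

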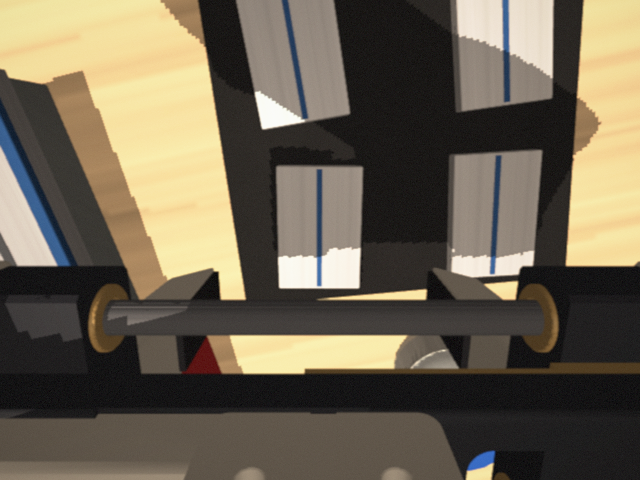

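The target plate is centred between the fingers at (319,227) and square to them. I'll descend and grip.

```bash
python3 -m crank '[[0.015,-0.02,0.3,0.015],[0.015,-0.02,0.6,0.015],[0.015,-0.02,0.85,0.015],[0.015,-0.02,0.97,0.015],[0.015,-0.02,0.97,0.015],[0.015,-0.02,0.97,0.015]]'
python3 -m crank '[[0,0,0,0],[0,0,0,0],[0,0,0,0],[0,0,0,0],[0,0,0,0],[0,0,0,0]]' 0.4 30
python3 -m crank '[[0,0,-0.3,0],[0,0,-0.7,0],[0,0,-1,0],[0,0,-1,0],[0,0,-1,0]]'
python3 - <<'E'
from pl import *
rows([.5505,-.0175,.14],93.5)
E
```

```text
time: 24.0
tool_pos: [0.5665, 0.2307, 0.0057]
ee_rot: [0.108, 0.994, 0.001, 0.001]
ft_force: [0.1, -0.2, 0.6]
width: 1.0
gripper_force: 0.0
time: 24.6
tool_pos: [0.5657, 0.2298, 0.0044]
ee_rot: [0.108, 0.994, 0.0, 0.001]
ft_force: [-0.0, -1.0, 6.3]
width: 0.65
gripper_force: 30.8
time: 25.1
tool_pos: [0.5653, 0.2294, 0.124]
ee_rot: [0.108, 0.994, 0.0, 0.001]
ft_force: [-0.6, 0.2, -2.7]
width: 0.652
gripper_force: 30.0
t 25.1 tcp [0.5653 0.2294 0.124 ] shift [-0.322 -2.036 -0.133] turn -0.53 yaw_y 77.6
```

```bash
python3 -m crank '[[-0.16,-0.5,-0.13,0],[-0.16,-1,-0.13,0],[-0.16,-1,-0.13,0],[-0.16,-1,-0.13,0]]'>/dev/null
python3 -m crank '[[-0.16,-0.5,0,-0.2],[-0.16,-1,0,-0.4],[-0.16,-1,0,-0.53],[-0.16,-1,0,-0.53],[-0.16,-1,0,-0.53]]'>/dev/null
python3 - <<'E'
from pl import *
rows([.5505,-.0175,.061],93.5)
im,d,M=shot('wrist','w8.png')
hsv=cv2.cvtColor(im,cv2.COLOR_BGR2HSV);P=cloud(d,M)
m=(hsv[...,0]>20)&(hsv[...,0]<35)&(hsv[...,1]>110)&(abs(P[...,2]-.058)<.008)&(abs(P[...,1]+.02)<.09)
rect(m,P,'yel')
E
```

```text
t 26.0 tcp [ 0.5505 -0.0126  0.1381] shift [ 0.001 -0.041  0.642] turn -0.002 yaw_y 93.44
yel c 503.9 -21.2 size 68.0 9.1 longyaw -81.3 z [57.6 58.5 59.6] px [308. 169.] 540
```

View pics/w8.png

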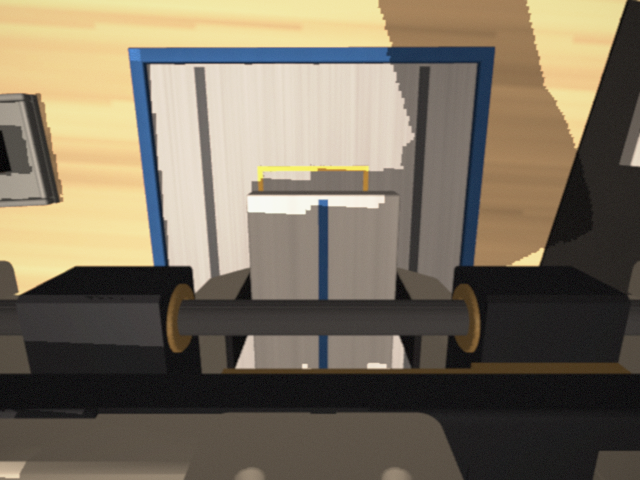

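```bash
python3 -m crank '[[0,-0.04,0.2,0],[0,-0.04,0.4,0],[0,-0.04,0.52,0],[0,-0.04,0.58,0],[0,-0.04,0.61,0],[0,-0.04,0.63,0],[0,-0.04,0.64,0],[0,-0.04,0.64,0]]'
python3 - <<'E'
from pl import *
rows([.5505,-.0175,.061],93.5)
E
```

```text
time: 26.85
tool_pos: [0.5517, -0.0178, 0.0628]
ee_rot: [-0.031, 1.0, -0.0, 0.0]
ft_force: [-1.2, -0.6, -1.1]
width: 0.649
gripper_force: 30.0
t 26.85 tcp [ 0.5517 -0.0178  0.0628] shift [0.01  0.003 0.015] turn 0.0 yaw_y 93.51
```

```bash
python3 -m crank '[[0,0,0.012,0],[0,0,0.012,0],[0,0,0.012,0]]'
python3 -m crank '[[0,0,0,0],[0,0,0,0],[0,0,0,0],[0,0,0,0],[0,0,0,0],[0,0,0,0]]' 1
python3 -m crank '[[0,0,-0.3,0],[0,0,-0.7,0],[-0.2,0,-1,0],[-0.6,0.4,-1,0],[-0.6,0.9,-1,0],[-0.6,0.9,-1,0]]'>/dev/null
python3 -m crank '[[0,0.4,-0.4,0],[0,0.7,-0.8,0],[0,0.9,-1,0],[0,0.9,-1,0],[0,0.9,-1,0]]'>/dev/null
cat >> pl.py <<'E'
def view(fn):
    rows([.62,.2,.35],93.5)
    im,d,M=shot('wrist',fn);P=cloud(d,M);x,y,z=P[...,0],P[...,1],P[...,2]
    hsv=cv2.cvtColor(im,cv2.COLOR_BGR2HSV)
    col=(hsv[...,2]>70)&((hsv[...,1]<60)|((hsv[...,0]>95)&(hsv[...,0]<130)))
    m=(abs(x-.5)<.18)&(abs(y-.3)<.18)&(z>.008)&(z<.03)&(d>0)&col
    m=cv2.morphologyEx(m.astype(np.uint8),cv2.MORPH_OPEN,np.ones((3,3)))
    rect((m>0)&(d>0),P,'plate')
    b=(abs(x-.55)<.08)&(abs(y+.017)<.07)
    for k in range(1,5):
        zz=.058+.012*k; rect(b&(abs(z-zz)<.005),P,'pile%d'%k)
    rect(b&(hsv[...,0]>20)&(hsv[...,0]<35)&(hsv[...,1]>110)&(abs(z-.058)<.006),P,'yel')
E
python3 -c "
from pl import *
view('w9.png')"
```

```text
time: 27.15
tool_pos: [0.5514, -0.018, 0.061]
ee_rot: [-0.031, 1.0, -0.0, 0.0]
ft_force: [0.1, -0.2, -1.9]
width: 0.648
gripper_force: 30.0
time: 27.75
tool_pos: [0.5513, -0.0179, 0.0609]
ee_rot: [-0.031, 1.0, -0.0, 0.0]
ft_force: [-0.8, -0.6, -0.2]
width: 0.998
gripper_force: 0.0
t 28.85 tcp [0.6097 0.2047 0.3025] shift [-0.084 -0.044 -0.395] turn 0.007 yaw_y 93.7
plate c 447.3 240.3 size 90.3 60.1 longyaw -2.4 z [12.5 14.  15.5] px [365.  45.] 5067
plate c 464.5 373.7 size 90.2 61.0 longyaw -4.2 z [12.3 13.9 15.4] px [485.  70.] 4997
plate c 583.6 355.6 size 90.0 60.6 longyaw -8.5 z [12.5 13.9 15.3] px [452. 179.] 4045
plate c 670.0 289.3 size 36.9 6.0 longyaw -71.7 z [12.  20.5 28.1] px [388. 249.] 137
pile1 c 551.8 -17.3 size 89.9 61.9 longyaw 3.1 z [68.4 70.  71.3] px [102. 128.] 5917
yel c 503.8 -20.8 size 67.6 5.6 longyaw -88.8 z [57.4 58.7 60. ] px [101.  79.] 218
yel c 598.5 -13.8 size 67.6 9.1 longyaw -78.5 z [57.3 58.6 59.8] px [121. 176.] 88
```

Plate 1 is in place within about 1 mm. Next is the plate at (447,240).

```bash
python3 -m crank '[[0.4,0.2,0.4,0],[0.7,0.38,0.7,0],[0.7,0.38,0.85,0],[0.7,0.38,0.85,0]]'>/dev/null
python3 -m crank '[[0.3,0,0.4,0.1],[0.63,0,0.85,0.2],[0.63,0,0.85,0.2],[0.63,0,0.85,0.2],[0.63,0,0.85,0.2]]'>/dev/null
python3 - <<'E'
from pl import *
rows([.4473,.2403,.007],87.6)
E
```

```text
t 29.8 tcp [0.4491 0.2366 0.0968] shift [0.016 0.031 0.748] turn -0.006 yaw_y 87.42
```

```bash
python3 -m crank '[[0.016,0.03,0.2,0],[0.016,0.03,0.5,0],[0.016,0.03,0.65,0],[0.016,0.03,0.74,0],[0.016,0.03,0.74,0],[0.016,0.03,0.74,0]]'
python3 -m crank '[[0,0,0,0],[0,0,0,0],[0,0,0,0],[0,0,0,0],[0,0,0,0],[0,0,0,0]]' 0.4 30
python3 -m crank '[[0,0,-0.3,0],[0,0,-0.7,0],[0,0,-1,0],[0,0,-1,0],[0,0,-1,0]]'
python3 - <<'E'
from pl import *
rows([.5515,-.0175,.15],93.3)
E
```

```text
time: 30.4
tool_pos: [0.4473, 0.242, 0.009]
ee_rot: [0.022, 1.0, 0.0, 0.001]
ft_force: [0.3, 0.8, 0.7]
width: 1.0
gripper_force: 0.0
time: 31.0
tool_pos: [0.4462, 0.2413, 0.0083]
ee_rot: [0.022, 1.0, -0.0, 0.0]
ft_force: [-0.4, -1.4, 4.8]
width: 0.647
gripper_force: 30.0
time: 31.5
tool_pos: [0.4464, 0.2412, 0.1282]
ee_rot: [0.022, 1.0, -0.0, 0.001]
ft_force: [-0.2, 0.4, -2.5]
width: 0.65
gripper_force: 30.0
t 31.5 tcp [0.4464 0.2412 0.1282] shift [-0.97  -2.116 -0.181] turn -0.194 yaw_y 87.48
```

```bash
python3 -m crank '[[-0.45,-0.4,-0.18,0],[-0.9,-0.8,-0.18,0],[-0.95,-1,-0.18,0],[-0.95,-1,-0.18,0]]'>/dev/null
python3 -m crank '[[0,-0.4,0,-0.1],[0,-0.8,0,-0.19],[0,-1,0,-0.19],[0,-1,0,-0.19],[0,-1,0,-0.19]]'>/dev/null
python3 - <<'E'
from pl import *
rows([.5505,-.0178,.0765],93.2)
E
```

```text
t 32.4 tcp [ 0.5486 -0.0038  0.1479] shift [-0.011 -0.118  0.595] turn -0.002 yaw_y 93.14
```

```bash
python3 -m crank '[[-0.01,-0.12,0,0],[-0.01,-0.12,0.1,0],[-0.01,-0.12,0.3,0],[-0.01,-0.12,0.45,0],[-0.01,-0.12,0.55,0],[-0.01,-0.12,0.55,0],[-0.01,-0.12,0.55,0],[-0.01,-0.12,0.55,0]]'
python3 - <<'E'
from pl import *
rows([.5505,-.0178,.0765],93.2)
E
```

```text
time: 33.2
tool_pos: [0.5522, -0.0171, 0.0845]
ee_rot: [-0.028, 1.0, 0.0, 0.001]
ft_force: [0.2, -0.3, -1.4]
width: 0.65
gripper_force: 30.0
t 33.2 tcp [ 0.5522 -0.0171  0.0845] shift [ 0.014 -0.005  0.066] turn 0.001 yaw_y 93.24
```

```bash
python3 -m crank '[[0.014,-0.006,0,0],[0.014,-0.006,0.03,0],[0.014,-0.006,0.05,0],[0.014,-0.006,0.06,0],[0.014,-0.006,0.065,0],[0.014,-0.006,0.065,0],[0.014,-0.006,0.065,0]]'
python3 -m crank '[[0,0,0,0],[0,0,0,0],[0,0,0,0],[0,0,0,0],[0,0,0,0],[0,0,0,0]]' 1
python3 -m crank '[[0,0,-0.3,0],[0,0,-0.7,0],[-0.2,0,-1,0],[-0.5,0.4,-1,0],[-0.5,0.9,-1,0],[-0.5,0.9,-1,0]]'>/dev/null
python3 -m crank '[[0,0.4,-0.4,0],[0,0.7,-0.8,0],[0,0.9,-0.9,0],[0,0.9,-0.9,0],[0,0.9,-0.9,0],[0,0.9,-0.9,0]]'>/dev/null
python3 -c "
from pl import *
view('w10.png')"
```

```text
time: 33.9
tool_pos: [0.5498, -0.0185, 0.0763]
ee_rot: [-0.028, 1.0, -0.0, -0.0]
ft_force: [-2.9, -0.1, 5.2]
width: 0.647
gripper_force: 30.0
time: 34.5
tool_pos: [0.55, -0.0183, 0.0759]
ee_rot: [-0.028, 1.0, 0.0, -0.0]
ft_force: [0.3, -0.2, 0.7]
width: 1.0
gripper_force: 0.0
t 35.7 tcp [0.5978 0.1993 0.3027] shift [-0.184 -0.005 -0.394] turn -0.011 yaw_y 93.16
plate c 464.4 373.8 size 90.5 61.0 longyaw -4.2 z [12.3 14.  15.4] px [488.  82.] 4910
plate c 583.6 355.5 size 90.1 61.2 longyaw -8.5 z [12.5 13.9 15.4] px [456. 189.] 3983
plate c 670.7 286.5 size 33.5 4.8 longyaw -66.7 z [12.7 21.1 29.1] px [391. 260.] 140
pile1 c 549.5 12.1 size 90.2 3.3 longyaw 2.7 z [65.6 69.6 74.2] px [138. 145.] 472
pile2 c 550.8 -17.8 size 89.9 61.4 longyaw 3.3 z [80.4 81.9 83.3] px [102. 143.] 6121
yel c 502.6 -20.0 size 65.6 2.6 longyaw -88.5 z [57.1 58.7 59.8] px [113.  95.] 99
```

```bash
python3 -m crank '[[0.05,0.3,0.3,0],[0.05,0.65,0.7,0],[0.05,0.65,0.85,0],[0.05,0.65,0.85,0]]'>/dev/null
python3 -m crank '[[0,0.3,0.4,0.15],[0,0.66,0.85,0.3],[0,0.66,0.85,0.39],[0,0.66,0.85,0.39],[0,0.66,0.85,0.39],[0,0.66,0.85,0.39]]'>/dev/null
python3 - <<'E'
from pl import *
rows([.5836,.3555,.007],81.5)
im,d,M=shot('top');P=cloud(d,M);x,y,z=P[...,0],P[...,1],P[...,2]
rect((abs(x-.68)<.06)&(abs(y-.29)<.06)&(z>.06)&(z<.1),P,'jar')
E
```

```text
t 36.75 tcp [0.5848 0.3557 0.1016] shift [ 0.011 -0.003  0.788] turn -0.003 yaw_y 81.4
```

```bash
python3 -m crank '[[0.015,0,0.2,0],[0.015,0,0.5,0],[0.015,0,0.65,0],[0.015,0,0.74,0],[0.015,0,0.785,0],[0.015,0,0.785,0],[0.015,0,0.785,0]]'
python3 -m crank '[[0,0,0,0],[0,0,0,0],[0,0,0,0],[0,0,0,0],[0,0,0,0],[0,0,0,0]]' 0.4 30
python3 -m crank '[[0,0,-0.3,0],[0,0,-0.7,0],[0,0,-1,0],[0,0,-1,0],[0,0,-1,0]]'
python3 - <<'E'
from pl import *
rows([.5515,-.0175,.165],93.3)
E
```

```text
time: 37.5
tool_pos: [0.5816, 0.3582, 0.0069]
ee_rot: [0.074, 0.997, 0.001, 0.001]
ft_force: [0.1, -0.5, 0.3]
width: 1.001
gripper_force: 0.0
time: 38.1
tool_pos: [0.5812, 0.3574, 0.0058]
ee_rot: [0.074, 0.997, -0.0, 0.0]
ft_force: [-0.2, -0.4, 2.7]
width: 0.652
gripper_force: 30.0
time: 38.6
tool_pos: [0.5814, 0.3576, 0.1261]
ee_rot: [0.074, 0.997, 0.0, 0.001]
ft_force: [-0.0, -0.3, -2.8]
width: 0.649
gripper_force: 30.0
t 38.6 tcp [0.5814 0.3576 0.1261] shift [-0.216 -3.128 -0.325] turn -0.393 yaw_y 81.51
```

```bash
python3 -m crank '[[-0.06,-0.4,-0.33,0],[-0.06,-0.8,-0.33,0],[-0.06,-1,-0.33,0],[-0.06,-1,-0.33,0]]'>/dev/null
python3 -m crank '[[-0.06,-0.4,0,0],[-0.06,-0.8,0,0],[-0.06,-1,0,0],[-0.06,-1,0,0]]'>/dev/null
python3 -m crank '[[-0.06,-0.4,0,-0.15],[-0.06,-0.8,0,-0.3],[-0.06,-1,0,-0.39],[-0.06,-1,0,-0.39],[-0.06,-1,0,-0.39],[-0.06,-1,0,-0.39]]'>/dev/null
python3 - <<'E'
from pl import *
rows([.5486,-.0183,.0944],93.2)
E
```

```text
t 40.0 tcp [0.5494 0.0006 0.165 ] shift [ 0.015 -0.158  0.588] turn 0.004 yaw_y 93.33
```

```bash
python3 -m crank '[[0.015,-0.16,0,0],[0.015,-0.16,0.1,0],[0.015,-0.16,0.3,0],[0.015,-0.16,0.5,0],[0.015,-0.16,0.58,0],[0.015,-0.16,0.58,0],[0.015,-0.16,0.58,0],[0.015,-0.16,0.58,0]]'
python3 - <<'E'
from pl import *
rows([.5486,-.0183,.0864],93.2)
E
```

```text
time: 40.8
tool_pos: [0.5494, -0.0203, 0.0967]
ee_rot: [-0.028, 1.0, 0.0, 0.001]
ft_force: [-0.5, 0.1, -1.0]
width: 0.649
gripper_force: 30.0
t 40.8 tcp [ 0.5494 -0.0203  0.0967] shift [0.006 0.017 0.086] turn 0.001 yaw_y 93.24
```

```bash
python3 -m crank '[[0.006,0.017,0,0],[0.006,0.017,0.03,0],[0.006,0.017,0.06,0],[0.006,0.017,0.075,0],[0.006,0.017,0.083,0],[0.006,0.017,0.083,0],[0.006,0.017,0.083,0]]'
python3 -m crank '[[0,0,0,0],[0,0,0,0],[0,0,0,0],[0,0,0,0],[0,0,0,0],[0,0,0,0]]' 1
python3 -m crank '[[0,0,-0.3,0],[0,0,-0.7,0],[-0.2,0,-1,0],[-0.6,0.4,-1,0],[-0.6,0.9,-1,0],[-0.6,0.9,-1,0]]'>/dev/null
python3 -m crank '[[0,0.4,-0.4,0],[0,0.7,-0.8,0],[0,0.9,-0.9,0],[0,0.9,-0.9,0],[0,0.9,-0.9,0],[0,0.9,-0.9,0]]'>/dev/null
python3 -c "
from pl import *
view('w11.png')"
```

```text
time: 41.5
tool_pos: [0.5478, -0.019, 0.0857]
ee_rot: [-0.028, 1.0, -0.0, -0.0]
ft_force: [-1.4, -0.2, 0.3]
width: 0.648
gripper_force: 30.0
time: 42.1
tool_pos: [0.5479, -0.0189, 0.0857]
ee_rot: [-0.028, 1.0, -0.0, 0.0]
ft_force: [-0.2, 0.1, 0.1]
width: 0.996
gripper_force: 0.0
t 43.3 tcp [0.6077 0.1993 0.3125] shift [-0.102 -0.001 -0.312] turn -0.011 yaw_y 93.16
plate c 464.5 373.9 size 90.4 60.9 longyaw -4.1 z [12.3 14.  15.4] px [485.  73.] 4750
plate c 671.2 284.3 size 28.5 3.8 longyaw -62.5 z [13.4 21.6 29.4] px [389. 250.] 106
pile1 c 549.6 12.1 size 89.2 2.7 longyaw 3.1 z [65.7 69.7 74.5] px [141. 135.] 447
pile2 c 548.9 11.5 size 90.1 3.9 longyaw 2.0 z [77.8 81.6 86.7] px [135. 133.] 493
pile3 c 549.9 -18.4 size 89.0 61.6 longyaw 3.2 z [92.5 94.  95.3] px [ 99. 132.] 6275
yel c 501.5 4.7 size 15.0 3.0 longyaw 86.7 z [57.3 58.4 60. ] px [138.  86.] 43
yel c 597.1 8.4 size 21.5 3.1 longyaw -75.8 z [57.4 58.7 60.4] px [148. 180.] 40
```

```bash
python3 -m crank '[[0.3,0.3,0.3,0],[0.55,0.6,0.7,0],[0.55,0.76,0.9,0],[0.55,0.76,0.9,0]]'>/dev/null
python3 -m crank '[[0.3,0.3,0.4,0.1],[0.55,0.6,0.85,0.24],[0.55,0.76,0.88,0.24],[0.55,0.76,0.88,0.24],[0.55,0.76,0.88,0.24],[0.55,0.76,0.88,0.24]]'>/dev/null
python3 - <<'E'
from pl import *
rows([.4645,.3739,.007],85.9)
E
```

```text
t 44.35 tcp [0.4674 0.374  0.1004] shift [ 0.024 -0.002  0.778] turn -0.001 yaw_y 85.88
```

```bash
python3 -m crank '[[0.022,0,0.2,0],[0.022,0,0.5,0],[0.022,0,0.65,0],[0.022,0,0.74,0],[0.022,0,0.775,0],[0.022,0,0.775,0],[0.022,0,0.775,0]]'
python3 -m crank '[[0,0,0,0],[0,0,0,0],[0,0,0,0],[0,0,0,0],[0,0,0,0],[0,0,0,0]]' 0.4 30
python3 -m crank '[[0,0,-0.3,0],[0,0,-0.7,0],[0,0,-1,0],[0,0,-1,0],[0,0,-1,0]]'
python3 - <<'E'
from pl import *
rows([.5515,-.0175,.175],93.3)
E
```

```text
time: 45.05
tool_pos: [0.4635, 0.3762, 0.0082]
ee_rot: [0.035, 0.999, 0.001, 0.001]
ft_force: [-0.5, 0.2, -0.4]
width: 1.002
gripper_force: 0.0
time: 45.65
tool_pos: [0.463, 0.3755, 0.0072]
ee_rot: [0.035, 0.999, -0.0, 0.0]
ft_force: [-0.0, -0.4, 2.8]
width: 0.648
gripper_force: 30.0
time: 46.15
tool_pos: [0.4632, 0.3756, 0.1275]
ee_rot: [0.035, 0.999, 0.0, 0.001]
ft_force: [0.6, 0.9, -2.0]
width: 0.65
gripper_force: 30.0
t 46.15 tcp [0.4632 0.3756 0.1275] shift [-0.963 -3.217 -0.397] turn -0.243 yaw_y 86.0
```

```bash
python3 -m crank '[[-0.3,-0.4,-0.4,0],[-0.5,-0.8,-0.4,0],[-0.5,-1,-0.4,0],[-0.5,-1,-0.4,0]]'>/dev/null
python3 -m crank '[[-0.2,-0.4,0,0],[-0.43,-0.8,0,0],[-0.43,-1,0,0],[-0.43,-1,0,0]]'>/dev/null
python3 -m crank '[[-0.05,-0.4,0,-0.1],[-0.05,-0.8,0,-0.24],[-0.05,-1,0,-0.24],[-0.05,-1,0,-0.24],[-0.05,-1,0,-0.24],[-0.05,-1,0,-0.24]]'>/dev/null
python3 - <<'E'
from pl import *
rows([.5494,-.0184,.108],93.2)
E
```

```text
t 47.55 tcp [0.5548 0.0101 0.1746] shift [ 0.058 -0.235  0.555] turn 0.004 yaw_y 93.33
```

```bash
python3 -m crank '[[0.058,-0.23,0,0],[0.058,-0.23,0.1,0],[0.058,-0.23,0.3,0],[0.058,-0.23,0.5,0],[0.058,-0.23,0.55,0],[0.058,-0.23,0.55,0],[0.058,-0.23,0.55,0],[0.058,-0.23,0.55,0]]'
python3 - <<'E'
from pl import *
rows([.5494,-.0184,.0995],93.2)
E
```

```text
time: 48.35
tool_pos: [0.5506, -0.019, 0.1102]
ee_rot: [-0.028, 1.0, 0.0, 0.001]
ft_force: [0.0, -0.2, -1.3]
width: 0.652
gripper_force: 30.0
t 48.35 tcp [ 0.5506 -0.019   0.1102] shift [0.01  0.005 0.09 ] turn 0.001 yaw_y 93.24
```

```bash
python3 -m crank '[[0.008,0.005,0,0],[0.008,0.005,0.03,0],[0.008,0.005,0.06,0],[0.008,0.005,0.08,0],[0.008,0.005,0.088,0],[0.008,0.005,0.088,0],[0.008,0.005,0.088,0]]'
python3 -m crank '[[0,0,0,0],[0,0,0,0],[0,0,0,0],[0,0,0,0],[0,0,0,0],[0,0,0,0]]' 1
python3 -m crank '[[0,0,-0.3,0],[0,0,-0.7,0],[-0.2,0,-1,0],[-0.6,0.4,-1,0],[-0.6,0.9,-1,0],[-0.6,0.9,-1,0]]'>/dev/null
python3 -m crank '[[0,0.4,-0.4,0],[0,0.7,-0.8,0],[0,0.9,-0.9,0],[0,0.9,-0.9,0],[0,0.9,-0.9,0],[0,0.9,-0.9,0]]'>/dev/null
python3 - <<'E'
from pl import *
view('w12.png')
shot('side','s2.png');im,d,M=shot('top','t6.png');P=cloud(d,M)
w=cv2.imread('pics/w12.png')
cv2.imwrite('pics/fin.png',np.hstack([cv2.resize(w[60:230,0:240],(400,283)),cv2.resize(im[130:260,320:520],(400,283))]))
x,y,z=P[...,0],P[...,1],P[...,2]
rect((abs(x-.51)<.09)&(abs(y+.29)<.1)&(z>.1)&(z<.13),P,'grip')
E
```

```text
time: 49.05
tool_pos: [0.5487, -0.0192, 0.0991]
ee_rot: [-0.028, 1.0, -0.0, -0.0]
ft_force: [-4.8, -1.7, 9.1]
width: 0.642
gripper_force: 30.0
time: 49.65
tool_pos: [0.5488, -0.019, 0.0985]
ee_rot: [-0.028, 1.0, 0.0, -0.0]
ft_force: [0.4, 0.4, -0.1]
width: 0.996
gripper_force: 0.0
t 50.85 tcp [0.6088 0.1993 0.3254] shift [-0.094  0.001 -0.205] turn -0.011 yaw_y 93.16
plate c 670.7 287.9 size 35.0 5.6 longyaw -68.5 z [13.7 20.9 29.3] px [389. 246.] 119
pile1 c 549.6 11.9 size 90.3 2.9 longyaw 2.9 z [65.4 69.8 74.5] px [147. 133.] 423
pile2 c 548.6 11.6 size 89.5 2.9 longyaw 3.6 z [77.4 81.5 86.5] px [141. 131.] 449
pile3 c 548.6 11.1 size 89.4 2.3 longyaw 3.0 z [89.6 93.7 98.6] px [135. 131.] 481
pile4 c 549.6 -18.5 size 89.9 61.5 longyaw 3.0 z [104.4 106.  107.3] px [ 99. 130.] 6294
```

View pics/fin.png

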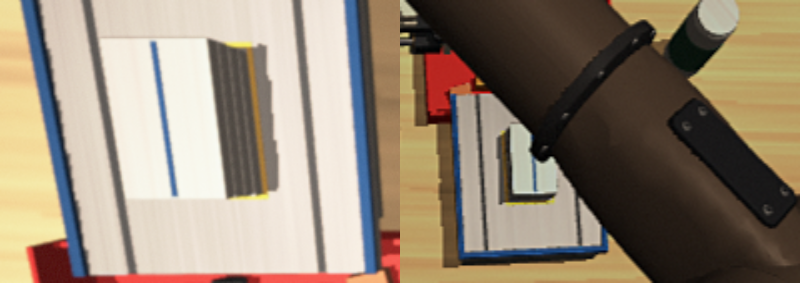

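All four plates are stacked flat inside the yellow outline, with edges within about 2 mm of each other. The scraps are in the tray, and the brush was upright in its stand when last measured. Handing in.

```bash
python3 -c "
from h import *
print(arm.job_done())"
```

```text
the job is handed in; nothing more can be done
None
```

Job handed in at about 51 s of the 210 s: all four scraps are in the red tray, the brush is upright in its stand, and the four plates are stacked inside the yellow outline with edges within about 2 mm; no verdict came back.

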